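# Put the dressing stick away in the push-latch drawer

## Robot

A 6-joint arm with a two-finger parallel gripper is mounted at the origin on the work surface. World frame = base frame: x ahead of the robot, y to its left, z up, the work surface at z = 0. Lengths are in m, angles in rad, forces in N, time in s.
With the tool pointing down it reaches from about 0.4 to 0.925 m from the base axis. Payload 3.4 kg.
Tool frame: the origin (TCP) lies midway between the tips of the shut fingers; the grasp point (between the pads) lies 19 mm behind it; z points along the fingers, y is the direction in which the jaws open and shut (so a half turn about z gives the same grasp; the last joint's range is limited). The gripper opens to 85 mm and grips with 20 to 120 N. Pads are 22 mm wide; open, the fingers measure 114 mm over their backs; the gripper's body (76 mm by 85 mm) begins 54 mm behind the grasp point. The pads swing forward as they close: fully open they stand 13 mm farther back than shut.
Start: joints at [1.234, 0.307, 1.506, -0, 1.328, -0.073], TCP at [0.149, 0.555, 0.231] pointing down, gripper open.
Joint ranges: [-3.12, 3.12], [-1.05, 2.28], [0.14, 2.33], [-1.42, 4.57], [0.1, 2.73], [-2.68, 2.68]. Speed limits (rad/s): [2.57, 2.57, 3.14, 3.14, 3.14, 3.14].

## Interface

Orientations are given as a rotation vector (axis times angle).
In Python, from bench import state, get_image, camera_model, job_done gives the robot as it stands. The module is installed in compiled form; this text tells all that it offers.
- The arm moves only by the shell command python3 -m crank 'ROWS' [FORCE]. ROWS is JSON, a list of rows, each a list of 7 numbers: the shift along the tool's x, y, z in m, then the turn, a rotation vector about the tool's x, y, z in degrees, then the gripper's target within -1 to 1 (fully open at 1, half-way at 0, shut at -1). A call has 1 to 12 rows; each row is the pose to reach, as a shift and turn from the pose commanded when the call began, along the tool's axes at that moment; what a row does not reach only later rows make up. A row lasts 1/10 s, in which the tool goes at most 50 mm and 8.59 degrees, less where a joint would pass 70% of its speed; a pose out of reach is approached as far as the arm can. A call with a gripper value outside its range is refused whole. The fingers move at their own pace and stop on an object; FORCE is the grip in N (left out, the last holds). Time passes only in rows, so rows that repeat a pose let the fingers close. It gives the time, the measured TCP pose, the force and the opening at its end, in the units of the state.
- state(): the state, without advancing time (a new reading comes with each control period).
- get_image(name): name is "side" or "top"; returns (picture, depth): 384x512x3 uint8, blue, green, red; 384x512 float32, m along the optical axis (not along the pixel's ray), 0 where there is no reading.
- camera_model(name): a dict with "fx", "fy", "cx", "cy" (pixels), "world_from_camera" (4x4, takes a point from camera to world coordinates). Camera axes: x right, y up, looking along -z (the intrinsics and any distortion apply to the point x, -y, -z); pixel columns grow to the right and rows downward; lengths in m; the calibration is good to about 2 mm. A picture is of the moment at which its call begins. camera_model takes no time and is no camera call.
- job_done(): hands the job in, once; it reports no verdict.
The state is a dict: "time_s": time; "joint_pos": joint angles; "qvel": joint speeds; "joint_efforts": joint torques, N m; "eef_pos": TCP position; "ee_rot": TCP orientation; "wrist_force": force on the tool from outside, world axes, zero at the start; "ft_torque": the same for the moment, N m; "finger_gap": opening from 0.0 (shut) to 1.0 (fully open).
Only numpy, scipy, OpenCV 4.12 (cv2) and the standard library are available. Lean on these libraries where they do the work, as an engineer would, in place of code of your own. Each camera call takes 0.05 s, during which the arm holds its last target.

## Task

Press the shut green drawer of the bench cabinet in once and let go so that its push latch releases it and it springs out. Lay the brown dressing stick gently down flat in the front compartment of the drawer, then push the drawer back in until it latches again and stays shut with the stick inside. Leave the tin, the bottle and the grinding disc where they are.

Things in the scene. Friction and masses are not known exactly. Their poses are not given: they have to be found in the camera images.
- drawer (a joint): Drawer travel, m: 0 shut and latched (start), + out to the stop at 0.13, - pressed in to the stop at -0.012. The push latch toggles when the drawer is pressed past about -0.008 (aim for -0.010 or the stop) and let go: if latched, it is freed and springs fully out in about 1 s; if it was out, it catches and settles at 0 (+-1.5 mm). A shallower press changes nothing; each full press toggles it again.
- press (a point): Centre of the outer face of the drawer's green front, 31 mm above the bench, moving with the drawer; x points into the cabinet (push direction), z up. The front is 190 wide, 50 high (4 to 54 mm above the bench), 12 thick; the cream press plate in its middle is only a marking. A spring always drives the drawer out: 5 N shut, 3 N fully out, plus 22 N per m/s of damping.
- tray (a point): Middle of the front compartment's floor in the drawer, 14 mm above the bench, 65 mm behind press, moving with it, same axes. The open-topped compartment is 106 mm along x and 160 mm along y; its side walls and rear divider rise 22 mm above this floor, the front panel 40 mm. With the drawer fully out all of it lies clear of the cabinet, whose front edge is then 91 mm behind this point.
- cab: The cabinet, cream with a green foot, fixed to the bench: 200 deep (x), 210 wide (y), 66 high; origin at the centre of its underside, x pointing from its open front to its back. The ceiling inside is 46 mm above the drawer's floor. When latched, the drawer's front stands 14 mm clear of the shell and its outer face lies 126 mm in front of this origin.
- stick_mid (a point): Centre of the dressing stick, a loose brown abrasive bar 130 long (its x axis), 26 x 26 mm in section, brittle, about 0.17 kg. It starts flat on the bench, so its centre is 13 mm up. In the compartment it fits lying across the drawer (its x along the tray's y, within about 0.3 rad).
- stick: The same dressing stick; origin at the centre of its underside, x along its length.
- tin: Bystander: round aluminium tin, 69 across, 30 high, origin at the centre of its underside, loose, to be left alone.
- bottle: Bystander: white plastic bottle with green cap, 60 across, 150 high, origin at the centre of its underside, loose, to be left alone.
- lap: Bystander: flat steel grinding disc with a small centre hole, 150 across, 8 thick, origin at the centre of its underside, loose, to be left alone.
Mind the look-alikes: they are no part of the job. There is more than one size of the stick; the job needs the larger.

How it is judged:
By the outcome, as a careful person would: the job done as asked, in the order asked, and still so for the second after the job is handed in, with the robot touching nothing.
It also fails if it takes over 70 s, if anything falls off the work surface, if the arm or the gripper's body presses on something with over 40 N, if the wrist force passes 120 N, or if a joint passes its speed limit or range.

## Working session

There is one attempt and no reset: what is moved stays moved. The work goes in short steps, Python scripts to look and compute and a shell command to move; the robot and the scene stay as the last step left them, time stands still between calls to the robot, and variables do not carry over. Pictures are saved under pics/ and viewed, and the job is handed in when it is done.

```bash
mkdir -p pics; ls
python3 - <<'E'
from bench import *
import cv2,numpy as np
for n in("side","top"):
    p,d=get_image(n); cv2.imwrite(f"pics/{n}0.png",p); np.save(f"{n}0.npy",d)
    print(n,camera_model(n))
print(state())
E
```

```text
pics
side {'fx': 435.605730992826, 'fy': 435.605730992826, 'cx': 251.66582604939057, 'cy': 191.7984049481047, 'world_from_camera': array([[ 0.99928381,  0.01589796, -0.03433845,  0.57647378],
       [-0.03673231,  0.62551295, -0.77934863, -0.84597893],
       [ 0.0090891 ,  0.7800518 ,  0.62564893,  0.70746621],
       [ 0.        ,  0.        ,  0.        ,  1.        ]])}
top {'fx': 463.2133748338793, 'fy': 463.2133748338793, 'cx': 261.99471629192277, 'cy': 192.35061695282644, 'world_from_camera': array([[ 0.01313295,  0.9950943 , -0.09805539,  0.4813302 ],
       [-0.99986802,  0.01400705,  0.00823134, -0.02522862],
       [ 0.00956443,  0.09793435,  0.99514692,  1.29112452],
       [ 0.        ,  0.        ,  0.        ,  1.        ]])}
{'time_s': 0.1, 'joint_pos': array([ 1.23449170e+00,  3.07501297e-01,  1.50756580e+00,  1.18564083e-05,
        1.32837601e+00, -7.35365842e-02]), 'qvel': array([ 0.00131201, -0.00125887, -0.00353423,  0.00022417, -0.00110749,
        0.00129805]), 'joint_efforts': array([-1.09166518e-03, -4.58525312e+01, -2.52606046e+01, -1.94232393e-04,
        5.74677557e-03,  1.94712129e-05]), 'eef_pos': array([0.14919029, 0.55465595, 0.23046266]), 'ee_rot': array([-4.11522092e-01, -3.11413059e+00,  2.84185246e-03]), 'wrist_force': array([ 0.32026172, -0.65069521,  0.59232151]), 'ft_torque': array([-0.00518415, -0.05437695,  0.01183709]), 'finger_gap': 0.9960664962639094}
```

View pics/top0.png

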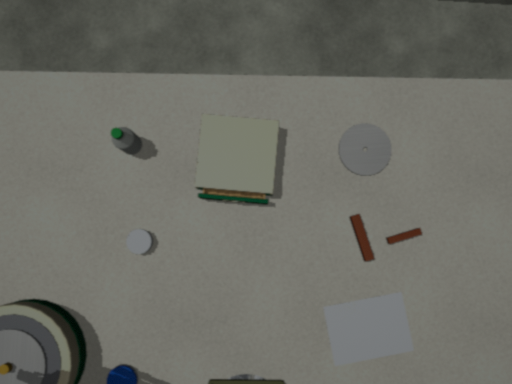

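View pics/side0.png

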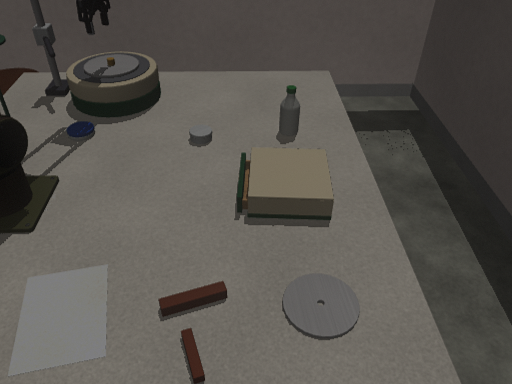

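The larger stick is at about (362,238) in the top view. The look-alike, at (404,236), is smaller. Next come close crops and measurements.

```bash
cat > h.py <<'E'
import numpy as np,cv2
from bench import *
def ray(n,u,v):
    m=camera_model(n);T=m["world_from_camera"]
    d=np.array([(u-m["cx"])/m["fx"],-(v-m["cy"])/m["fy"],-1.0])
    return T[:3,3],T[:3,:3]@d
def at(n,u,v,z):
    o,d=ray(n,u,v); return o+d*(z-o[2])/d[2]
def dep(n,u,v,D):
    o,d=ray(n,u,v); return o+d*D
def proj(n,p):
    m=camera_model(n);T=m["world_from_camera"];c=T[:3,:3].T@(np.asarray(p)-T[:3,3])
    return m["cx"]+m["fx"]*c[0]/-c[2], m["cy"]-m["fy"]*c[1]/-c[2]
def crop(p,u0,v0,u1,v1,k,f):
    cv2.imwrite(f,cv2.resize(p[v0:v1,u0:u1],None,fx=k,fy=k,interpolation=cv2.INTER_CUBIC))
E
python3 - <<'E'
from h import *
p=cv2.imread("pics/top0.png");crop(p,335,200,435,275,8,"pics/c1.png");crop(p,185,105,295,215,5,"pics/c2.png")
p=cv2.imread("pics/side0.png");crop(p,225,140,345,230,6,"pics/c3.png")
E
```

```text
(no output)
```

View pics/c1.png

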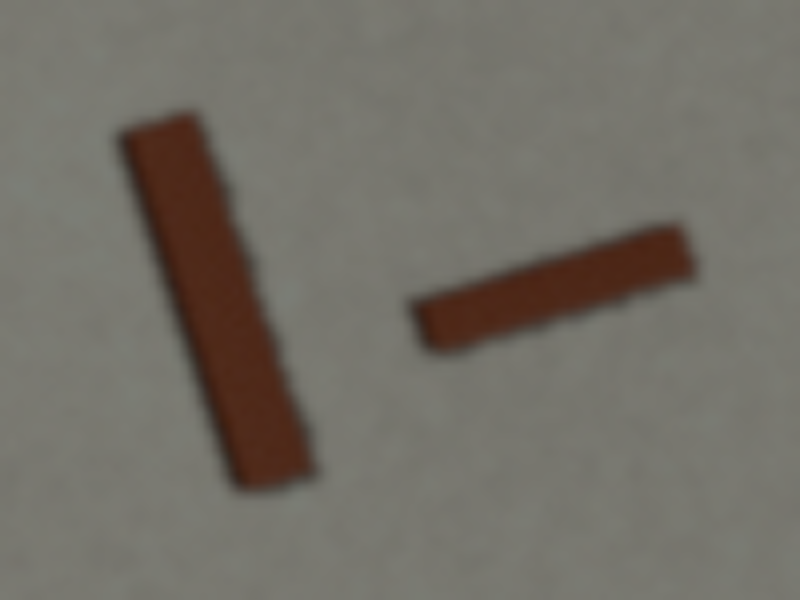

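View pics/c2.png

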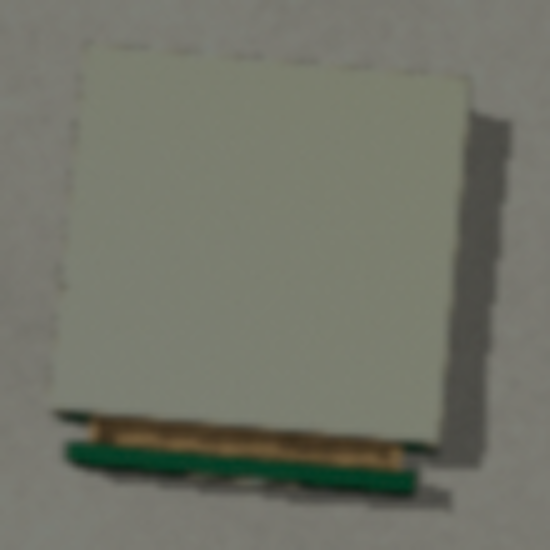

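View pics/c3.png

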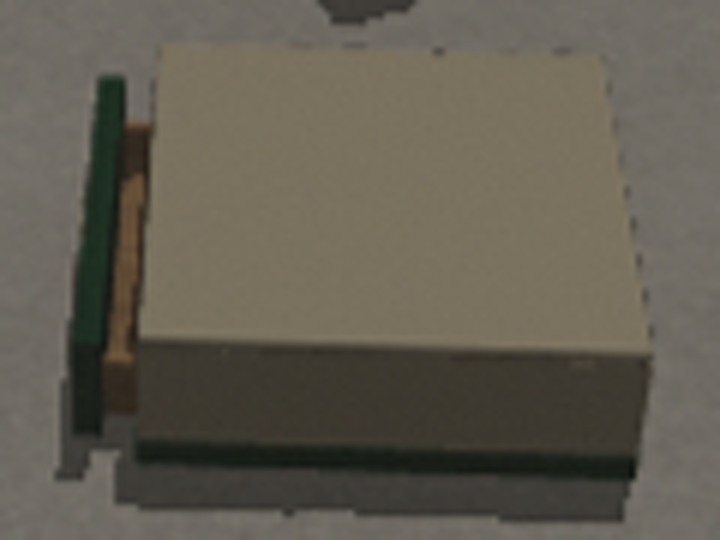

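Run:
```python
from h import *
c1=lambda x,y,z:at("top",335+x/8-.5+.06,200+y/8-.5+.06,z)
print("stick");P=np.array([c1(x,y,.026) for x,y in((135,133),(198,113),(312,474),(243,488))]);print(P.round(4),P.mean(0).round(4))
for a,b in((0,1),(1,2),(2,3),(3,0)):
    d=P[b]-P[a];print(np.linalg.norm(d).round(4),np.degrees(np.arctan2(d[1],d[0])).round(1))
p=cv2.imread("pics/top0.png").astype(int)
m=((p[...,2]-p[...,0]>25)).astype(np.uint8);
n,l,s,c=cv2.connectedComponentsWithStats(m)
for i in range(1,n):
    if s[i,4]>50: print(s[i],cv2.minAreaRect(np.argwhere(l==i)[:,::-1].astype(np.float32)), at("top",*c[i],.024).round(4))
c2=lambda x,y,z:at("top",185+x/5-.4,105+y/5-.4,z)
print("cab");P=np.array([c2(x,y,.066) for x,y in((88,45),(470,75),(438,445),(57,412))]);print(P.round(4),P.mean(0).round(4))
for a,b in((0,1),(1,2),(2,3),(3,0)):
    d=P[b]-P[a];print(np.linalg.norm(d).round(4),np.degrees(np.arctan2(d[1],d[0])).round(1))
P=np.array([c2(x,y,.054) for x,y in((68,462),(415,492))]);print(P.round(4),P.mean(0).round(4),np.linalg.norm(P[1]-P[0]))
print("side");c3=lambda x,y,z:at("side",225+x/6-.4,140+y/6-.4,z)
P=np.array([c3(x,y,.066) for x,y in((160,45),(603,55),(650,352),(138,340))]);print(P.round(4),P.mean(0).round(4))
P=np.array([c3(x,y,.054) for x,y in((100,76),(72,342))]);print(P.round(4),P.mean(0).round(4))
D=np.load("top0.npy")
for u,v in((240,155),(362,238),(405,236)):print(dep("top",u,v,D[v,u]).round(4))
s=state();from scipy.spatial.transform import Rotation as R
print(R.from_rotvec(s["ee_rot"]).as_matrix().round(3))
```

```text
stick
[[ 0.5439 -0.2812  0.026 ]
 [ 0.5511 -0.3029  0.026 ]
 [ 0.4291 -0.3407  0.026 ]
 [ 0.4241 -0.3172  0.026 ]] [ 0.4871 -0.3105  0.026 ]
0.0228 -71.7
0.1277 -162.8
0.024 102.0
0.1251 16.7
[203 189  63  10 317] ((233.9437255859375, 193.14727783203125), (62.37331771850586, 5.154461860656738), 4.969740390777588) [0.6028 0.0405 0.024 ]
[351 214  23  47 450] ((361.79998779296875, 237.4000244140625), (47.434165954589844, 9.486831665039062), 71.56504821777344) [ 0.4868 -0.3099  0.024 ]
[387 228  35  16 233] ((404.0445251464844, 235.64236450195312), (6.7410149574279785, 34.540245056152344), 72.6459732055664) [ 0.4927 -0.4251  0.024 ]
[  0 364  11  11  94] ((5.0, 369.0), (10.0, 10.0), 90.0) [0.1298 0.6375 0.024 ]
cab
[[ 0.8134  0.1289  0.066 ]
 [ 0.8001 -0.0776  0.066 ]
 [ 0.5991 -0.0625  0.066 ]
 [ 0.6139  0.1402  0.066 ]] [0.7066 0.0322 0.066 ]
0.2069 -93.7
0.2015 175.7
0.2032 85.8
0.1998 -3.2
[[ 0.5883  0.1352  0.054 ]
 [ 0.5748 -0.0508  0.054 ]] [0.5816 0.0422 0.054 ] 0.18652020560246385
side
[[ 0.6177  0.1458  0.066 ]
 [ 0.8161  0.1331  0.066 ]
 [ 0.7991 -0.0757  0.066 ]
 [ 0.6016 -0.0633  0.066 ]] [0.7086 0.035  0.066 ]
[[ 0.5905  0.1394  0.054 ]
 [ 0.5761 -0.0492  0.054 ]] [0.5833 0.0451 0.054 ]
[0.7015 0.0248 0.0669]
[ 0.4849 -0.3103  0.0235]
[ 0.4919 -0.4296  0.0187]
[[-0.966  0.26  -0.001]
 [ 0.26   0.966 -0.002]
 [ 0.    -0.002 -1.   ]]
```

The stick candidates are the large one at (362,238), measured 127x24 mm, and the small one at (404,236), about 95x18 mm. I'll take the large one: its centre is about (0.487,-0.310) with a yaw of 17°. The cabinet yaw is about -4°, and the press point is about (0.582,0.043), where the top and side views agree.

```bash
cat >> h.py <<'E'
from scipy.spatial.transform import Rotation as R
CY=-3.9
XC=np.array([np.cos(np.radians(CY)),np.sin(np.radians(CY)),0]);YC=np.array([-XC[1],XC[0],0])
PRESS=np.array([.582,.043,.031])
def plan(p,yaw):
    s=state();Rc=R.from_rotvec(s["ee_rot"])
    y=np.radians(yaw);x=np.array([np.cos(y),np.sin(y),0]);z=np.array([0,0,-1.]);Rt=R.from_matrix(np.column_stack([x,np.cross(z,x),z]))
    print("target",np.round(p,4),"shift",Rc.inv().apply(np.array(p)-s["eef_pos"]).round(4),"turn",np.degrees((Rc.inv()*Rt).as_rotvec()).round(2))
def st():
    s=state();print(round(s["time_s"],2),s["eef_pos"].round(4),"yaw",R.from_rotvec(s["ee_rot"]).as_matrix()[:2,0].round(3),"F",s["wrist_force"].round(1),"gap",round(s["finger_gap"],3),"q",s["joint_pos"].round(2))
E
python3 - <<'E'
from h import *
p=PRESS-.051*XC;p[2]=.2;plan(p,176.1)
E
```

```text
target [0.5311 0.0465 0.2   ] shift [-0.5008 -0.3915  0.0311] turn [ -0.1   -0.02 -11.16]
```

```bash
python3 -m crank '[[-0.05,-0.039,0.003,0,0,-1.1,-1],[-0.09,-0.07,0.006,0,0,-2,-1],[-0.13,-0.1,0.009,0,0,-3,-1],[-0.17,-0.13,0.012,0,0,-4,-1],[-0.21,-0.16,0.015,0,0,-5,-1],[-0.25,-0.19,0.018,0,0,-6,-1],[-0.29,-0.22,0.02,0,0,-7,-1],[-0.33,-0.25,0.023,0,0,-8,-1],[-0.37,-0.28,0.025,0,0,-9,-1],[-0.41,-0.32,0.028,0,0,-10,-1],[-0.45,-0.355,0.03,0,0,-11,-1],[-0.49,-0.385,0.031,-0.1,0,-11.2,-1]]' 40
python3 - <<'E'
from h import *
st();p=PRESS-.051*XC;plan(p,176.1)
E
```

```text
time_s: 1.3
eef_pos: [0.5082, 0.0737, 0.2005]
ee_rot: [-0.106, -3.139, -0.003]
wrist_force: [0.2, 1.3, -0.3]
finger_gap: -0.001
1.3 [0.5082 0.0737 0.2005] yaw [-0.998  0.067] F [ 0.2  1.3 -0.3] gap -0.001 q [ 0.06  0.25  1.68  0.    1.22 -1.44]
target [0.5311 0.0465 0.031 ] shift [-0.0249 -0.026   0.1694] turn [ 0.1  -0.06  0.05]
```

```bash
python3 -m crank '[[0,0,0.04,0,0,0,-1],[0,0,0.08,0,0,0,-1],[0,0,0.12,0,0,0,-1],[0,0,0.15,0,0,0,-1],[0,0,0.165,0,0,0,-1],[0,0,0.165,0,0,0,-1],[0,0,0.165,0,0,0,-1]]'
python3 - <<'E'
from h import *
st();p=PRESS-.013*XC;plan(p,176.1);p=PRESS-.011*XC;plan(p,176.1)
p,d=get_image("side");crop(p,200,90,360,230,5,"pics/s1.png")
E
```

```text
time_s: 2.0
eef_pos: [0.5081, 0.076, 0.0358]
ee_rot: [-0.106, -3.139, -0.003]
wrist_force: [0.3, -0.0, -0.3]
finger_gap: 0.003
2.0 [0.5081 0.076  0.0358] yaw [-0.998  0.067] F [ 0.3 -0.  -0.3] gap 0.003 q [ 0.07  0.46  1.87  0.    0.81 -1.44]
target [0.569  0.0439 0.031 ] shift [-0.063  -0.028   0.0048] turn [ 0.09 -0.04  0.04]
target [0.571  0.0437 0.031 ] shift [-0.065  -0.028   0.0048] turn [ 0.09 -0.04  0.04]
```

View pics/s1.png

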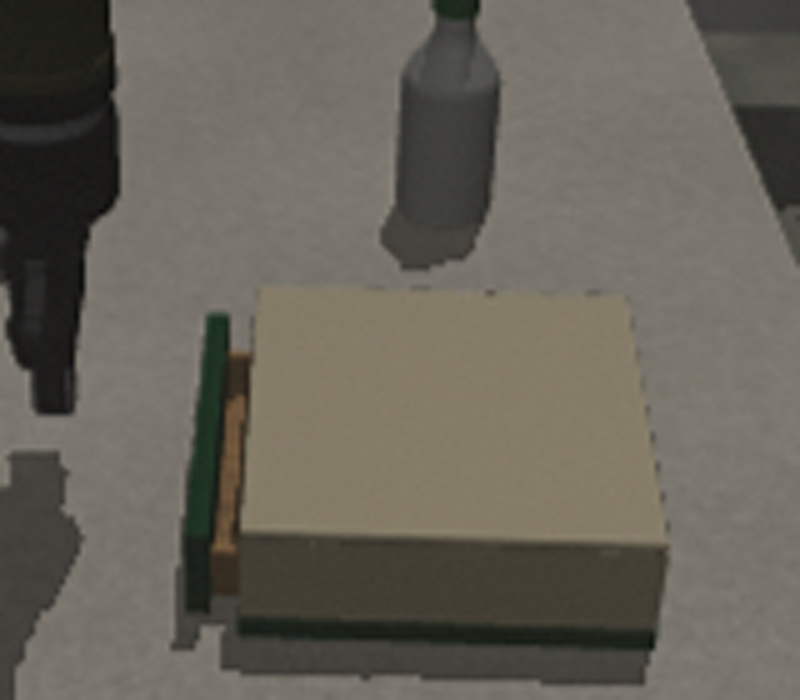

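The shut fingers hang in front of the green panel, clear of everything. I'll move up to just before contact, then press in small steps.

```bash
python3 -m crank '[[-0.02,-0.028,0.004,0,0,0,-1],[-0.04,-0.028,0.004,0,0,0,-1],[-0.056,-0.028,0.004,0,0,0,-1],[-0.056,-0.028,0.004,0,0,0,-1]]'; python3 -m crank '[[-0.005,0,0,0,0,0,-1],[-0.010,0,0,0,0,0,-1],[-0.013,0,0,0,0,0,-1],[-0.013,0,0,0,0,0,-1]]';  python3 - <<'E'
from h import *
st();s=state();print((s["eef_pos"]-PRESS)@XC,(s["eef_pos"]-PRESS)@YC)
E
```

```text
time_s: 2.45
eef_pos: [0.5665, 0.044, 0.0339]
ee_rot: [0.106, 3.132, 0.003]
wrist_force: [0.2, 0.3, 0.3]
finger_gap: -0.001
time_s: 2.85
eef_pos: [0.5725, 0.0437, 0.0319]
ee_rot: [-0.105, -3.136, -0.002]
wrist_force: [-5.0, -0.0, 3.6]
finger_gap: -0.003
2.85 [0.5725 0.0437 0.0319] yaw [-0.998  0.067] F [-5.  -0.   3.6] gap -0.003 q [ 0.    0.52  1.74  0.    0.88 -1.5 ]
-0.009493084090403111 7.024105912230152e-05
```

```bash
python3 -m crank '[[-0.003,0,0,0,0,0,-1],[-0.003,0,0,0,0,0,-1],[-0.003,0,0,0,0,0,-1]]';  python3 - <<'E'
from h import *
st();s=state();print((s["eef_pos"]-PRESS)@XC,(s["eef_pos"]-PRESS)@YC)
p,d=get_image("side");crop(p,200,90,360,230,5,"pics/s2.png")
E
```

```text
time_s: 3.15
eef_pos: [0.5752, 0.0435, 0.0317]
ee_rot: [-0.105, -3.135, -0.002]
wrist_force: [-6.0, 0.0, 4.4]
finger_gap: 0.005
3.15 [0.5752 0.0435 0.0317] yaw [-0.998  0.067] F [-6.   0.   4.4] gap 0.005 q [ 0.    0.53  1.73  0.    0.89 -1.5 ]
-0.006801674455673077 2.6181616136666883e-05
```

View pics/s2.png

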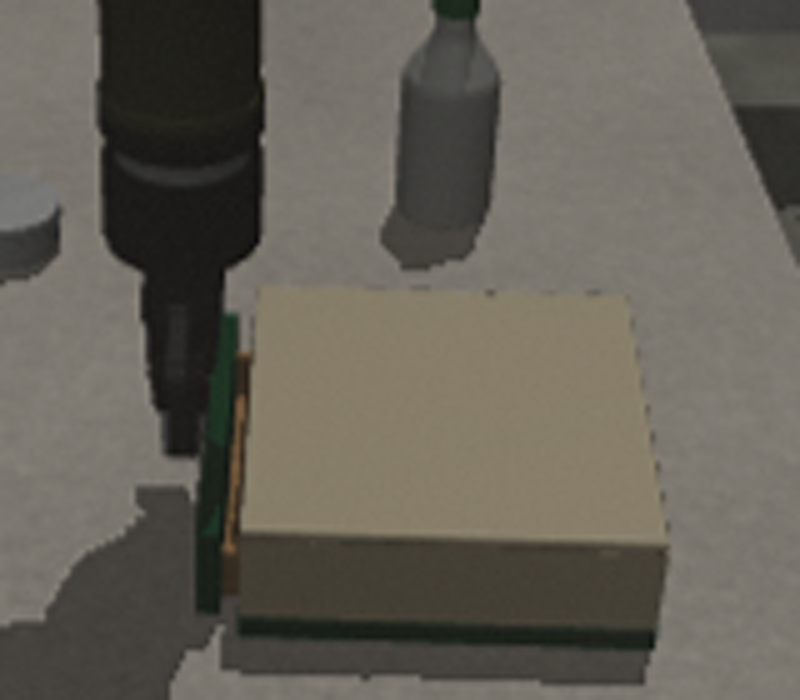

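The panel has moved in by about half of its 14 mm gap, and a wider part of the fingers is what touches it. I'll continue until the force jumps at the stop.

```bash
for i in 1; do python3 -m crank '[[-0.003,0,0,0,0,0,-1],[-0.003,0,0,0,0,0,-1]]'; python3 -m crank '[[-0.003,0,0,0,0,0,-1],[-0.003,0,0,0,0,0,-1]]'; done
```

```text
time_s: 3.4
eef_pos: [0.578, 0.0433, 0.0316]
ee_rot: [-0.105, -3.135, -0.002]
wrist_force: [-6.0, -0.7, 3.0]
finger_gap: -0.002
time_s: 3.6
eef_pos: [0.581, 0.043, 0.0315]
ee_rot: [-0.105, -3.135, -0.002]
wrist_force: [-4.5, -0.8, 3.9]
finger_gap: 0.0
```

```bash
python3 -m crank '[[-0.003,0,0,0,0,0,-1],[-0.003,0,0,0,0,0,-1]]';  python3 -m crank '[[-0.003,0,0,0,0,0,-1],[-0.003,0,0,0,0,0,-1]]'
python3 - <<'E'
from h import *
p,d=get_image("side");crop(p,200,90,360,230,5,"pics/s3.png")
E
```

```text
time_s: 3.8
eef_pos: [0.5826, 0.0429, 0.0314]
ee_rot: [-0.105, -3.132, -0.002]
wrist_force: [-8.2, -0.3, 5.2]
finger_gap: -0.007
time_s: 4.0
eef_pos: [0.5826, 0.0429, 0.0312]
ee_rot: [-0.105, -3.127, -0.002]
wrist_force: [-12.6, 1.0, 9.3]
finger_gap: -0.0
```

View pics/s3.png

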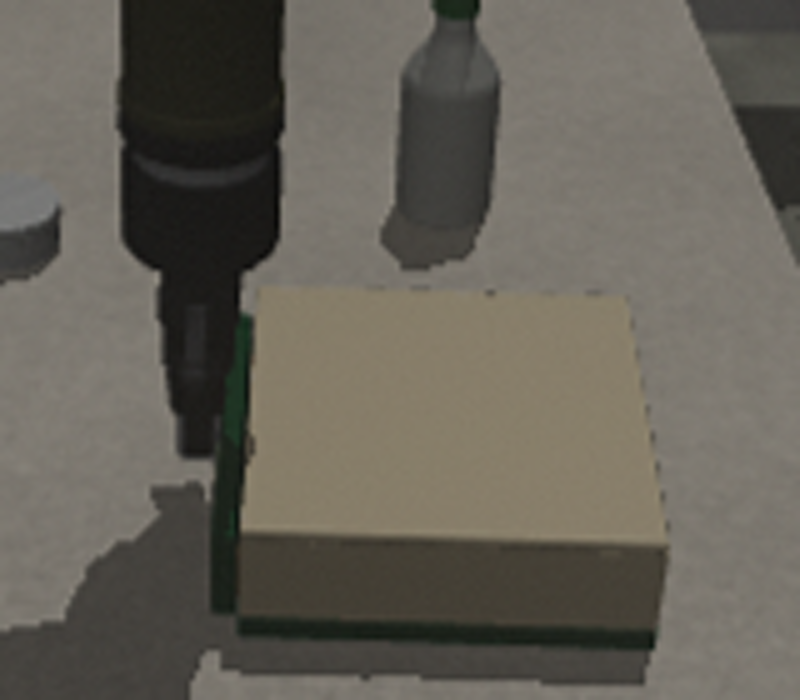

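The position has stalled while the force grows, so the drawer is at its stop. Now I'll let go quickly, moving back and up.

```bash
python3 -m crank '[[0.045,0,-0.02,0,0,0,-1],[0.07,0,-0.06,0,0,0,-1],[0.08,0,-0.10,0,0,0,-1],[0.08,0,-0.14,0,0,0,-1],[0.08,0,-0.14,0,0,0,-1],[0.08,0,-0.14,0,0,0,-1]]'
python3 - <<'E'
from h import *
p=np.array([.487,-.310,.15]);plan(p,17);st()
p,d=get_image("side");cv2.imwrite("pics/s4.png",p)
p,d=get_image("top");cv2.imwrite("pics/t4.png",p)
E
```

```text
time_s: 4.65
eef_pos: [0.5112, 0.0478, 0.1733]
ee_rot: [0.105, 3.135, 0.003]
wrist_force: [-0.5, 0.5, -0.5]
finger_gap: -0.0
target [ 0.487 -0.31   0.15 ] shift [ 2.000e-04 -3.586e-01  2.250e-02] turn [ 3.7000e-01 -1.0000e-01  1.5916e+02]
4.65 [0.5112 0.0478 0.1733] yaw [-0.998  0.067] F [-0.5  0.5 -0.5] gap -0.0 q [ 0.01  0.27  1.72  0.    1.14 -1.49]
```

View pics/s4.png

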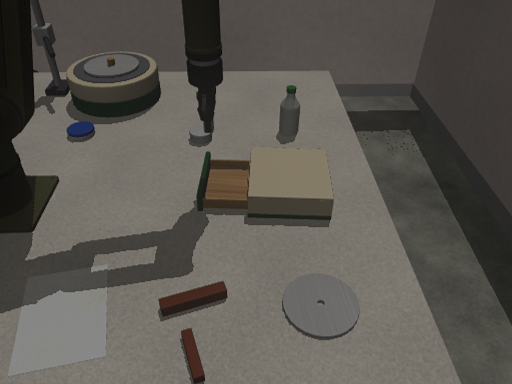

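The drawer has sprung out, and its front is near pixel (203,180). The stick is undisturbed at (193,298). Next is the stick.

```bash
python3 -m crank '[[0,-0.03,0,0,0,8.5,0.3],[0,-0.06,0,0,0,17,0.3],[0,-0.09,0,0,0,25.5,0.3],[0,-0.12,0,0,0,34,0.3],[0,-0.15,0,0,0,42.5,0.3],[0,-0.18,0,0,0,51,0.3],[0,-0.21,0.005,0,0,59.5,0.3],[0,-0.24,0.01,0,0,68,0.3],[0,-0.27,0.01,0,0,76.5,0.3],[0,-0.30,0.02,0,0,85,0.3],[0,-0.33,0.02,0,0,93.5,0.3],[0,-0.358,0.022,0,0,102,0.3]]'
python3 - <<'E'
from h import *
p=np.array([.487,-.310,.15]);plan(p,17);st()
E
```

```text
time_s: 5.95
eef_pos: [0.4849, -0.3102, 0.1466]
ee_rot: [-2.508, -1.882, 0.0]
wrist_force: [-0.1, 0.4, 0.6]
finger_gap: 0.65
target [ 0.487 -0.31   0.15 ] shift [ 0.0008  0.002  -0.0034] turn [-3.200e-01 -5.000e-02  5.677e+01]
5.95 [ 0.4849 -0.3102  0.1466] yaw [0.279 0.96 ] F [-0.1  0.4  0.6] gap 0.65 q [-0.64  0.39  1.62  0.    1.14 -0.36]
```

```bash
python3 -m crank '[[0.001,0.002,0.01,-0.1,0,8.5,0.3],[0.001,0.002,0.02,-0.2,0,17,0.3],[0.001,0.002,0.03,-0.3,0,25.5,0.3],[0.001,0.002,0.04,-0.3,0,34,0.3],[0.001,0.002,0.05,-0.3,0,42.5,0.3],[0.001,0.002,0.06,-0.3,0,51,0.3],[0.001,0.002,0.07,-0.3,0,56.8,0.3],[0.001,0.002,0.08,-0.3,0,56.8,0.3],[0.001,0.002,0.08,-0.3,0,56.8,0.3]]'
python3 - <<'E'
from h import *
p=np.array([.487,-.310,.004]);plan(p,17);st()
p,d=get_image("side");crop(p,120,200,270,384,4,"pics/s5.png")
p,d=get_image("top");crop(p,320,190,440,280,6,"pics/t5.png")
E
```

```text
time_s: 6.85
eef_pos: [0.4866, -0.3077, 0.0663]
ee_rot: [-3.103, -0.477, 0.001]
wrist_force: [-0.5, 0.6, 0.6]
finger_gap: 0.652
target [ 0.487 -0.31   0.004] shift [-0.0003  0.0024  0.0623] turn [-0.11  0.02  0.48]
6.85 [ 0.4866 -0.3077  0.0663] yaw [0.954 0.3  ] F [-0.5  0.6  0.6] gap 0.652 q [-0.64  0.48  1.71  0.    0.96  0.63]
```

View pics/s5.png

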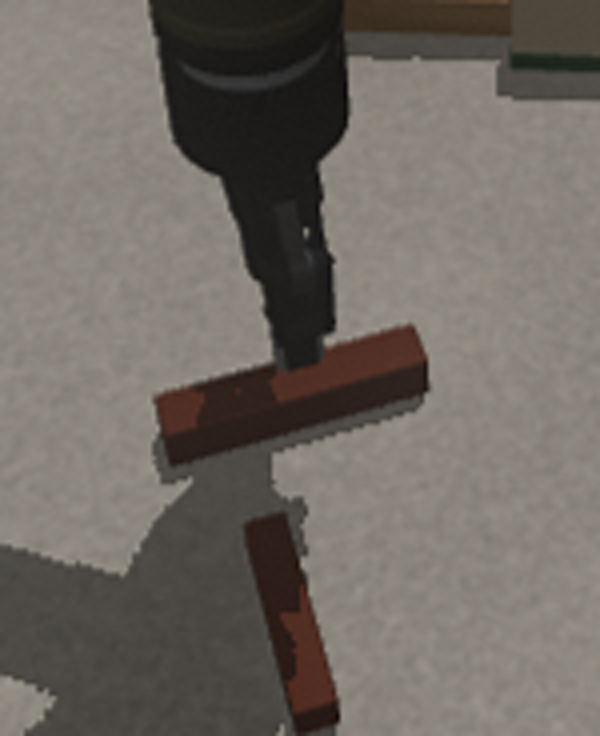

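View pics/t5.png

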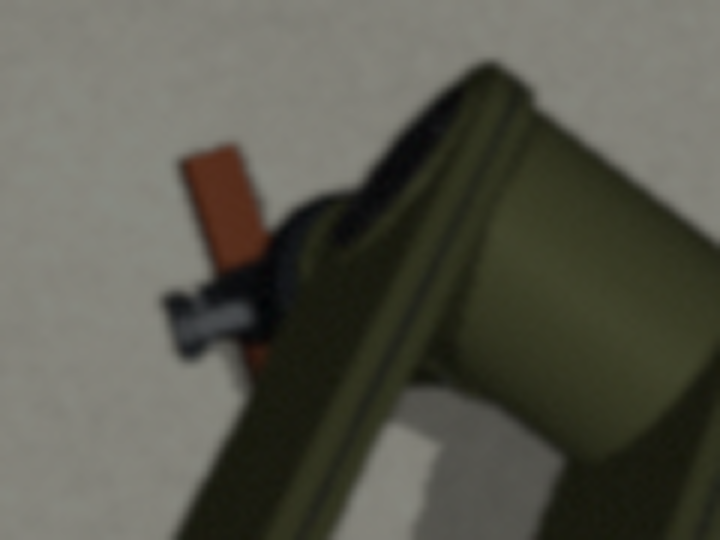

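The fingers straddle the large stick, which runs parallel to the tool's x. The small stick is clear. I'll descend.

```bash
python3 -m crank '[[0,0.002,0.02,0,0,0.5,0.3],[0,0.002,0.04,0,0,0.5,0.3],[0,0.002,0.055,0,0,0.5,0.3],[0,0.002,0.061,0,0,0.5,0.3],[0,0.002,0.061,0,0,0.5,0.3],[0,0.002,0.061,0,0,0.5,0.3]]' 30
python3 - <<'E'
from h import *
st()
p,d=get_image("side");crop(p,120,200,270,384,4,"pics/s6.png")
E
```

```text
time_s: 7.55
eef_pos: [0.4897, -0.3114, 0.009]
ee_rot: [3.105, 0.46, 0.007]
wrist_force: [0.9, -0.8, -0.5]
finger_gap: 0.65
7.55 [ 0.4897 -0.3114  0.009 ] yaw [0.957 0.29 ] F [ 0.9 -0.8 -0.5] gap 0.65 q [-0.64  0.56  1.75  0.    0.83  0.64]
```

View pics/s6.png

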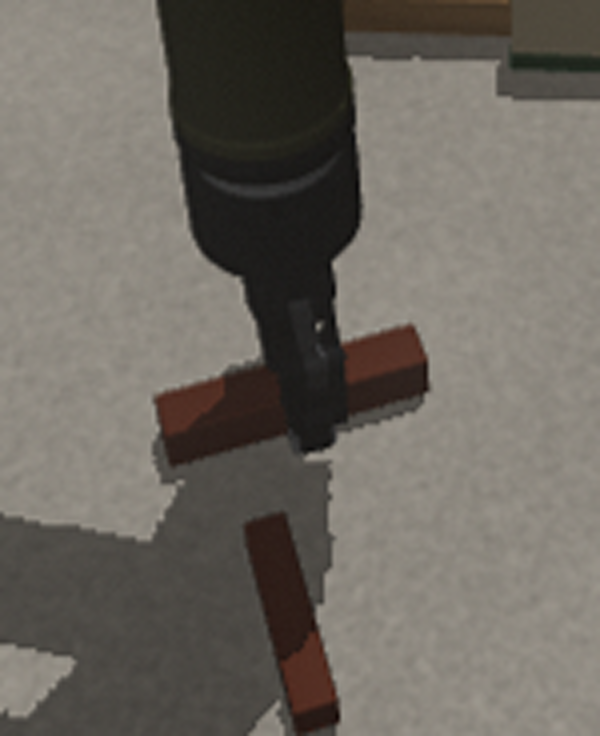

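```bash
python3 -m crank '[[0,0,0.003,0,0,0,0.3],[0,0,0.003,0,0,0,0.1],[0,0,0.003,0,0,0,-0.1],[0,0,0.003,0,0,0,-0.3],[0,0,0.003,0,0,0,-0.6],[0,0,0.003,0,0,0,-1],[0,0,0.003,0,0,0,-1],[0,0,0.003,0,0,0,-1]]' 30
python3 - <<'E'
from h import *
st()
E
```

```text
time_s: 8.4
eef_pos: [0.4893, -0.311, 0.0056]
ee_rot: [3.105, 0.46, 0.006]
wrist_force: [-1.2, 0.6, 4.6]
finger_gap: 0.299
8.4 [ 0.4893 -0.311   0.0056] yaw [0.957 0.29 ] F [-1.2  0.6  4.6] gap 0.299 q [-0.64  0.56  1.75  0.    0.82  0.64]
```

```bash
python3 -m crank '[[0,0,-0.01,0,0,0,-1],[0,0,-0.04,0,0,0,-1],[0,0,-0.08,0,0,0,-1],[0,0,-0.12,0,0,0,-1],[0,0,-0.13,0,0,0,-1],[0,0,-0.13,0,0,0,-1]]' 30
python3 - <<'E'
from h import *
st()
t=PRESS-.065*XC;t[2]=.13;plan(t,86.1)
p,d=get_image("side");cv2.imwrite("pics/s7.png",p)
p,d=get_image("top");crop(p,180,100,340,260,5,"pics/t7.png")
E
```

```text
time_s: 9.0
eef_pos: [0.4897, -0.3116, 0.1374]
ee_rot: [3.102, 0.459, 0.01]
wrist_force: [0.8, 0.5, -2.2]
finger_gap: 0.3
9.0 [ 0.4897 -0.3116  0.1374] yaw [0.957 0.29 ] F [ 0.8  0.5 -2.2] gap 0.3 q [-0.64  0.39  1.63  0.    1.11  0.64]
target [0.5172 0.0474 0.13  ] shift [ 0.1302 -0.3357  0.006 ] turn [  0.53  -0.07 -69.26]
```

View pics/s7.png

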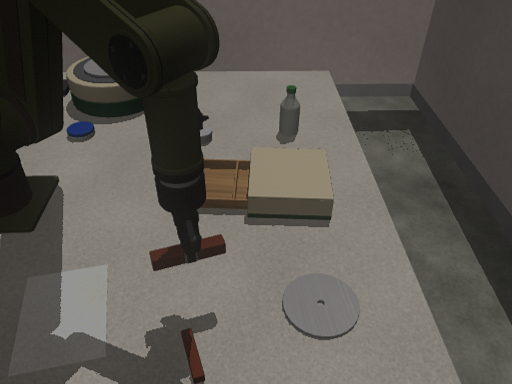

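View pics/t7.png

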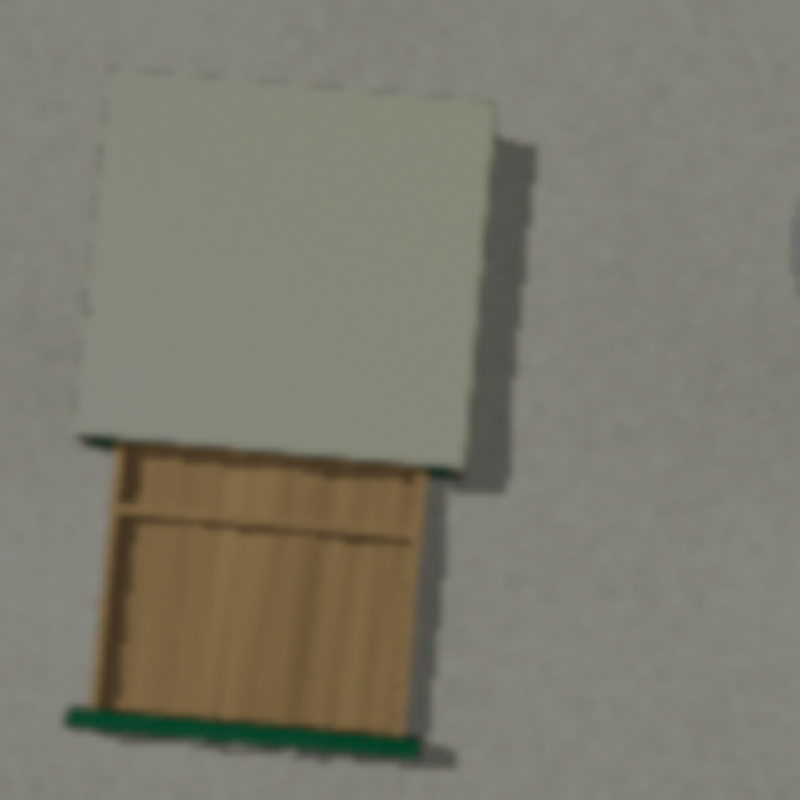

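```bash
python3 - <<'E'
from h import *
print(at("top",231.6,225.2,.02)); t=PRESS-.065*XC
for a,b in((-.053,-.08),(-.053,.08),(.053,.08),(.053,-.08)):
    q=t+a*XC+b*YC;q[2]=.036;u,v=proj("top",q);print((u-180)*5,(v-100)*5)
E
python3 -m crank '[[0.012,-0.03,0,0.5,0,-6,-1],[0.024,-0.06,0,0.5,0,-12,-1],[0.036,-0.09,0,0.5,0,-18,-1],[0.047,-0.12,0,0.5,0,-24,-1],[0.058,-0.15,0,0.5,0,-30,-1],[0.07,-0.18,0,0.5,0,-36,-1],[0.081,-0.21,0,0.5,0,-42,-1],[0.092,-0.24,0,0.5,0,-49,-1],[0.103,-0.265,0,0.5,0,-56,-1],[0.114,-0.295,0,0.5,0,-62,-1],[0.123,-0.318,0,0.5,0,-67,-1],[0.13,-0.335,0,0.5,0,-69.3,-1]]' 30; python3 -m crank '[[0,0,0,0,0,0,-1],[0,0,0,0,0,0,-1]]';python3 - <<'E'
from h import *
st()
t=PRESS-.065*XC;t[2]=.022;plan(t,86.1)
p,d=get_image("side");crop(p,130,70,350,240,3,"pics/s8.png")
p,d=get_image("top");crop(p,180,100,340,260,4,"pics/t8.png")
E
```

```text
[0.51508239 0.04624778 0.02      ]
393.7385157678392 731.7581849535773
97.46552942633585 707.5382914880653
115.89906161374842 511.7906045073697
409.71085272166505 535.8480318846854
time_s: 10.3
eef_pos: [0.514, 0.0492, 0.1322]
ee_rot: [-2.285, -2.144, 0.005]
wrist_force: [0.8, -0.5, -1.5]
finger_gap: 0.297
time_s: 10.5
eef_pos: [0.5145, 0.0476, 0.1328]
ee_rot: [-2.289, -2.142, 0.005]
wrist_force: [-0.8, -0.7, -2.7]
finger_gap: 0.298
10.5 [0.5145 0.0476 0.1328] yaw [0.067 0.998] F [-0.8 -0.7 -2.7] gap 0.298 q [0.01 0.33 1.76 0.   1.06 0.07]
target [0.5172 0.0474 0.022 ] shift [-0.0002  0.0034  0.1108] turn [-0.4  -0.13  0.08]
```

View pics/s8.png

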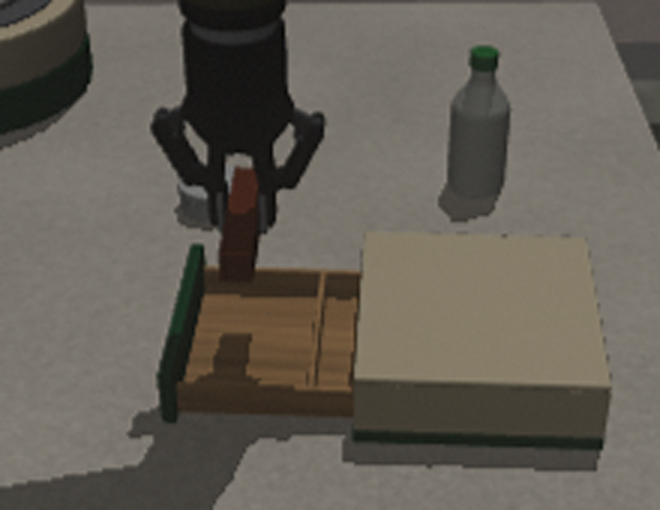

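View pics/t8.png

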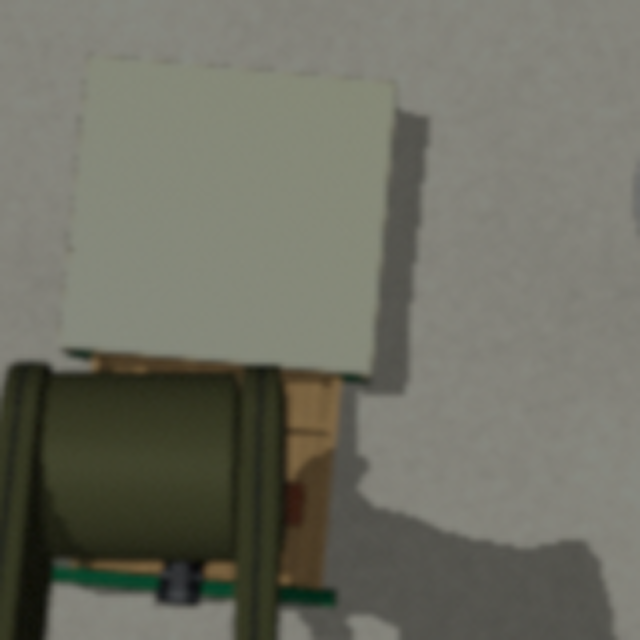

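```bash
python3 -m crank '[[0,0.003,0.03,-0.4,0,0,-1],[0,0.003,0.06,-0.4,0,0,-1],[0,0.003,0.085,-0.4,0,0,-1],[0,0.003,0.098,-0.4,0,0,-1],[0,0.003,0.104,-0.4,0,0,-1],[0,0.003,0.104,-0.4,0,0,-1],[0,0.003,0.104,-0.4,0,0,-1]]' 30
python3 - <<'E'
from h import *
st()
t=PRESS-.065*XC;t[2]=.0196;plan(t,86.1)
p,d=get_image("side");crop(p,130,70,350,240,3,"pics/s9.png")
E
```

```text
time_s: 11.3
eef_pos: [0.5193, 0.0472, 0.0312]
ee_rot: [2.295, 2.143, 0.009]
wrist_force: [0.8, 0.5, -1.9]
finger_gap: 0.298
11.3 [0.5193 0.0472 0.0312] yaw [0.068 0.998] F [ 0.8  0.5 -1.9] gap 0.298 q [0.01 0.47 1.86 0.   0.8  0.07]
target [0.5172 0.0474 0.0196] shift [ 0.0001 -0.0023  0.0116] turn [ 0.29 -0.18 -0.01]
```

View pics/s9.png

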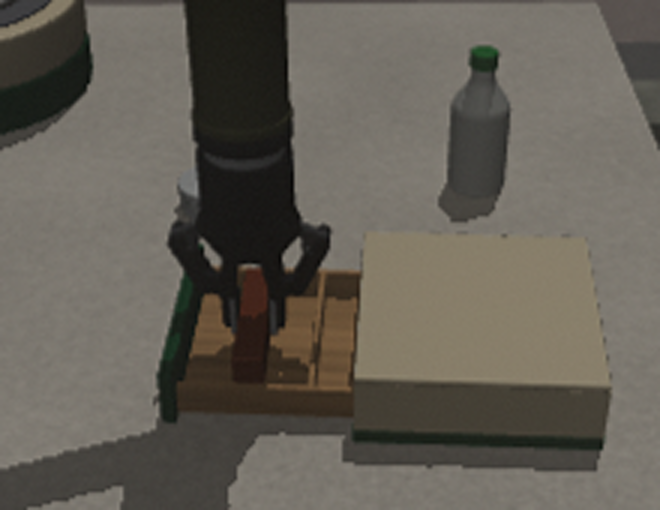

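```bash
python3 -m crank '[[0,0,0.003,0,0,0,-1],[0,0,0.006,0,0,0,-1],[0,0,0.008,0,0,0,-1],[0,0,0.008,0,0,0,-1],[0,0,0.008,0,0,0,-1]]';python3 -m crank '[[0,0,0.001,0,0,0,-1],[0,0,0.001,0,0,0,-1]]';python3 -m crank '[[0,0,0.001,0,0,0,-1],[0,0,0.001,0,0,0,-1]]'
```

```text
time_s: 11.85
eef_pos: [0.5188, 0.0478, 0.0227]
ee_rot: [2.294, 2.145, 0.008]
wrist_force: [-0.0, -0.3, -1.9]
finger_gap: 0.29
time_s: 12.05
eef_pos: [0.5188, 0.0477, 0.0217]
ee_rot: [2.294, 2.145, 0.008]
wrist_force: [0.0, -0.2, -2.2]
finger_gap: 0.303
time_s: 12.25
eef_pos: [0.5188, 0.0477, 0.0207]
ee_rot: [2.294, 2.145, 0.008]
wrist_force: [-0.3, -0.1, -1.7]
finger_gap: 0.302
```

```bash
python3 -m crank '[[0,0,0.001,0,0,0,-1],[0,0,0.001,0,0,0,-1]]';python3 -m crank '[[0,0,0.001,0,0,0,-1],[0,0,0.001,0,0,0,-1]]'
```

```text
time_s: 12.45
eef_pos: [0.5189, 0.0477, 0.0197]
ee_rot: [2.294, 2.145, 0.008]
wrist_force: [-0.2, 0.0, -2.9]
finger_gap: 0.3
time_s: 12.65
eef_pos: [0.5189, 0.0477, 0.0196]
ee_rot: [2.294, 2.145, 0.009]
wrist_force: [-1.4, -0.9, 5.8]
finger_gap: 0.294
```

The stick touches the floor (Fz went from -2.9 to +5.8). I'll open slowly.

```bash
python3 -m crank '[[0,0,0,0,0,0,-0.35],[0,0,0,0,0,0,-0.3],[0,0,0,0,0,0,-0.2],[0,0,0,0,0,0,-0.1],[0,0,0,0,0,0,0],[0,0,0,0,0,0,0],[0,0,-0.005,0,0,0,0],[0,0,-0.02,0,0,0,0],[0,0,-0.05,0,0,0,0],[0,0,-0.09,0,0,0,0],[0,0,-0.13,0,0,0,0],[0,0,-0.15,0,0,0,0]]'
python3 - <<'E'
from h import *
st()
t=PRESS-.2*XC;t[2]=.17;plan(t,176.1)
p,d=get_image("side");crop(p,130,70,350,240,3,"pics/s10.png")
E
```

```text
time_s: 13.85
eef_pos: [0.5199, 0.0473, 0.1727]
ee_rot: [2.291, 2.142, 0.015]
wrist_force: [1.5, 0.4, -0.5]
finger_gap: 0.501
13.85 [0.5199 0.0473 0.1727] yaw [0.067 0.998] F [ 1.5  0.4 -0.5] gap 0.501 q [0.01 0.28 1.71 0.   1.14 0.07]
target [0.3825 0.0566 0.17  ] shift [ 0.     -0.1378  0.0013] turn [  0.61   0.29 -89.95]
```

View pics/s10.png

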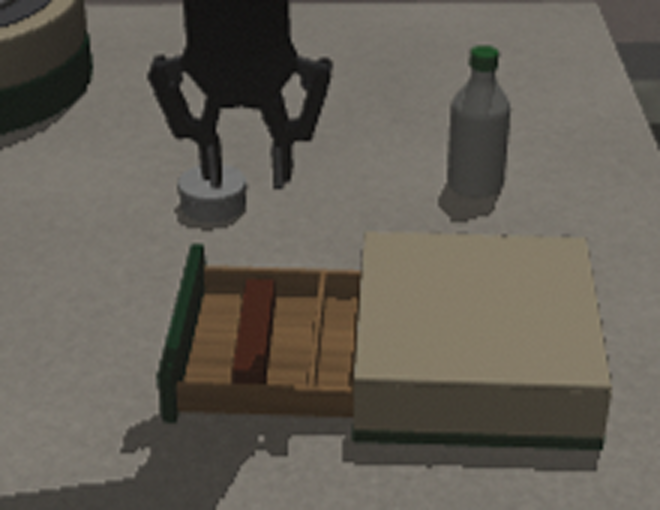

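The stick lies flat across the front compartment. Next I'll swing in front of the drawer, turning with fingers shut.

```bash
python3 -m crank '[[0,-0.01,0,0,0,-8.5,-1],[0,-0.02,0,0,0,-17,-1],[0,-0.03,0,0,0,-25.5,-1],[0,-0.04,0,0,0,-34,-1],[0,-0.05,0,0,0,-42.5,-1],[0,-0.06,0,0,0,-51,-1],[0,-0.07,0,0,0,-59.5,-1],[0,-0.08,0,0,0,-68,-1],[0,-0.09,0,0,0,-76.5,-1],[0,-0.1,0,0.5,0.2,-85,-1],[0,-0.105,0,0.6,0.2,-90,-1],[0,-0.105,0,0.6,0.3,-90,-1]]'
python3 - <<'E'
from h import *
st()
t=PRESS-.168*XC;t[2]=.032;plan(t,176.1)
E
```

```text
time_s: 15.1
eef_pos: [0.4121, 0.0544, 0.1681]
ee_rot: [-0.105, -3.133, 0.0]
wrist_force: [-0.0, -0.3, 0.1]
finger_gap: -0.001
15.1 [0.4121 0.0544 0.1681] yaw [-0.998  0.067] F [-0.  -0.3  0.1] gap -0.001 q [ 0.03  0.15  1.9   0.    1.09 -1.47]
target [0.4144 0.0544 0.032 ] shift [-0.0032  0.0002  0.1361] turn [-0.01 -0.4   0.07]
```

```bash
python3 -m crank '[[-0.002,0,0.04,0,0,0,-1],[-0.002,0,0.08,0,0,0,-1],[-0.002,0,0.11,0,0,0,-1],[-0.002,0,0.13,0,0,0,-1],[-0.002,0,0.135,0,0,0,-1],[-0.002,0,0.135,0,0,0,-1],[-0.002,0,0.135,0,0,0,-1]]'
python3 - <<'E'
from h import *
st();print((state()["eef_pos"]-PRESS)@XC,(state()["eef_pos"]-PRESS)@YC)
p,d=get_image("side");crop(p,130,70,350,240,3,"pics/s11.png")
E
```

```text
time_s: 15.8
eef_pos: [0.4156, 0.0542, 0.034]
ee_rot: [-0.107, -3.136, -0.0]
wrist_force: [0.8, -0.5, 0.3]
finger_gap: -0.001
15.8 [0.4156 0.0542 0.034 ] yaw [-0.998  0.068] F [ 0.8 -0.5  0.3] gap -0.001 q [ 0.03  0.37  2.07  0.    0.7  -1.47]
-0.16674271785017292 -0.00012748649104849985
```

View pics/s11.png

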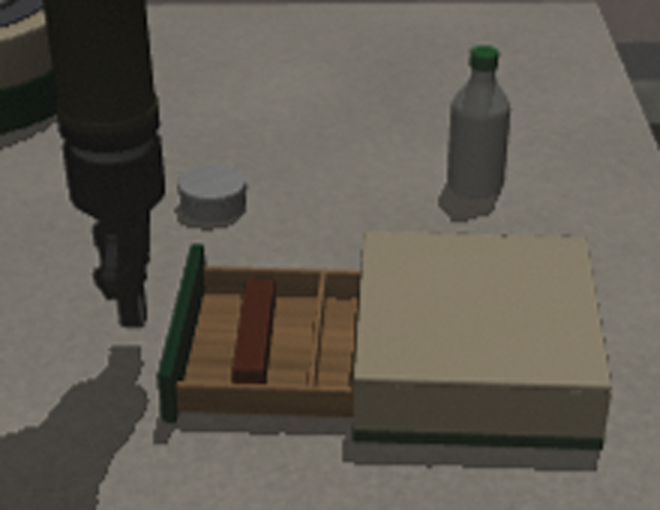

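```bash
python3 -m crank '[[-0.008,0,0,0,0,0,-1],[-0.016,0,0,0,0,0,-1],[-0.02,0,0,0,0,0,-1],[-0.024,0,0,0,0,0,-1],[-0.028,0,0,0,0,0,-1],[-0.033,0,0,0,0,0,-1],[-0.039,0,0,0,0,0,-1],[-0.046,0,0,0,0,0,-1],[-0.053,0,0,0,0,0,-1],[-0.06,0,0,0,0,0,-1],[-0.067,0,0,0,0,0,-1],[-0.074,0,0,0,0,0,-1]]'; python3 -m crank '[[-0.007,0,0,0,0,0,-1],[-0.014,0,0,0,0,0,-1],[-0.021,0,0,0,0,0,-1],[-0.028,0,0,0,0,0,-1],[-0.035,0,0,0,0,0,-1],[-0.042,0,0,0,0,0,-1],[-0.049,0,0,0,0,0,-1],[-0.056,0,0,0,0,0,-1],[-0.061,0,0,0,0,0,-1],[-0.066,0,0,0,0,0,-1]]'
python3 - <<'E'
from h import *
st();print((state()["eef_pos"]-PRESS)@XC,(state()["eef_pos"]-PRESS)@YC)
p,d=get_image("side");crop(p,130,70,350,240,3,"pics/s12.png")
E
```

```text
time_s: 17.05
eef_pos: [0.486, 0.049, 0.0324]
ee_rot: [-0.105, -3.129, 0.001]
wrist_force: [-5.5, -1.2, 4.6]
finger_gap: -0.002
time_s: 18.05
eef_pos: [0.5515, 0.0444, 0.0319]
ee_rot: [-0.105, -3.128, 0.001]
wrist_force: [-7.2, -1.9, 5.5]
finger_gap: -0.003
18.05 [0.5515 0.0444 0.0319] yaw [-0.998  0.067] F [-7.2 -1.9  5.5] gap -0.003 q [ 0.    0.5   1.78 -0.    0.87 -1.5 ]
-0.030530657530900944 -0.0007261629880220455
```

View pics/s12.png

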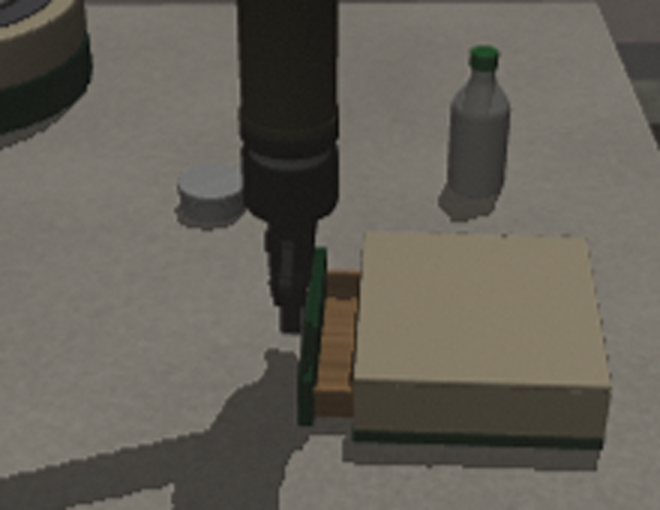

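The drawer is nearly in. I'll finish to the stop, which should come at TCP x ≈ 0.583.

```bash
python3 -m crank '[[-0.005,0,0,0,0,0,-1],[-0.01,0,0,0,0,0,-1],[-0.015,0,0,0,0,0,-1],[-0.02,0,0,0,0,0,-1],[-0.024,0,0,0,0,0,-1],[-0.027,0,0,0,0,0,-1],[-0.027,0,0,0,0,0,-1]]'; python3 -m crank '[[-0.003,0,0,0,0,0,-1],[-0.003,0,0,0,0,0,-1]]'; python3 -m crank '[[-0.003,0,0,0,0,0,-1],[-0.003,0,0,0,0,0,-1]]'
```

```text
time_s: 18.8
eef_pos: [0.5792, 0.0423, 0.0317]
ee_rot: [-0.105, -3.13, 0.002]
wrist_force: [-5.5, -1.9, 2.6]
finger_gap: 0.001
time_s: 19.0
eef_pos: [0.582, 0.0422, 0.0317]
ee_rot: [-0.105, -3.129, 0.002]
wrist_force: [-5.6, -1.8, 3.7]
finger_gap: 0.004
time_s: 19.2
eef_pos: [0.5825, 0.0422, 0.0316]
ee_rot: [-0.105, -3.125, 0.001]
wrist_force: [-9.7, -2.5, 6.6]
finger_gap: 0.001
```

It is at the stop again (0.5825, force rising). Letting go.

```bash
python3 -m crank '[[0.01,0,0,0,0,0,-1],[0.03,0,0,0,0,0,-1],[0.06,0,0,0,0,0,-1],[0.09,0,-0.03,0,0,0,-1],[0.09,0,-0.08,0,0,0,-1],[0.09,0,-0.12,0,0,0,-1],[0.09,0,-0.14,0,0,0,-1],[0.09,0,-0.14,0,0,0,-1],[0.09,0,-0.14,0,0,0,-1]]'
python3 - <<'E'
from h import *
st()
p,d=get_image("side");cv2.imwrite("pics/s13.png",p);crop(p,200,90,360,230,5,"pics/s13c.png")
p,d=get_image("top");cv2.imwrite("pics/t13.png",p);crop(p,100,100,300,260,4,"pics/t13c.png")
E
```

```text
time_s: 20.1
eef_pos: [0.4989, 0.0487, 0.1731]
ee_rot: [-0.106, -3.137, -0.0]
wrist_force: [0.2, 0.5, -0.4]
finger_gap: 0.001
20.1 [0.4989 0.0487 0.1731] yaw [-0.998  0.067] F [ 0.2  0.5 -0.4] gap 0.001 q [ 0.01  0.26  1.74  0.    1.15 -1.49]
```

View pics/s13c.png

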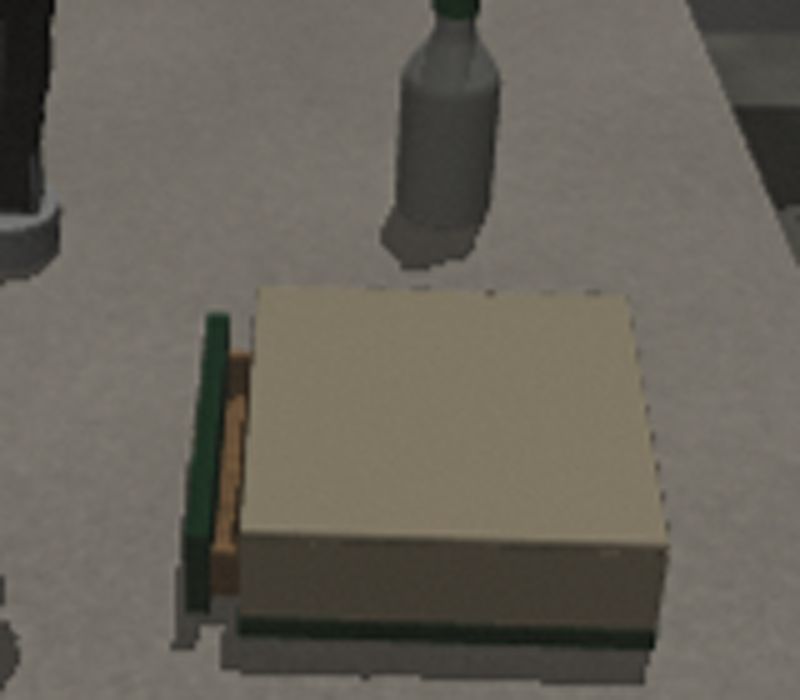

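View pics/t13.png

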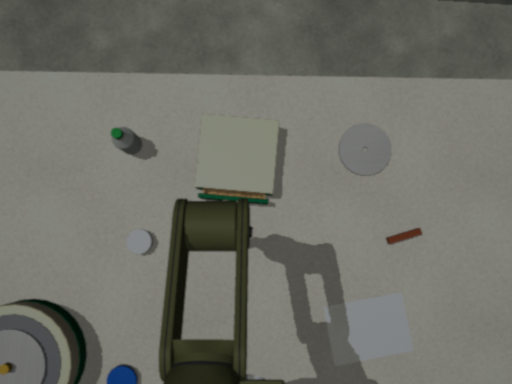

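View pics/s13.png

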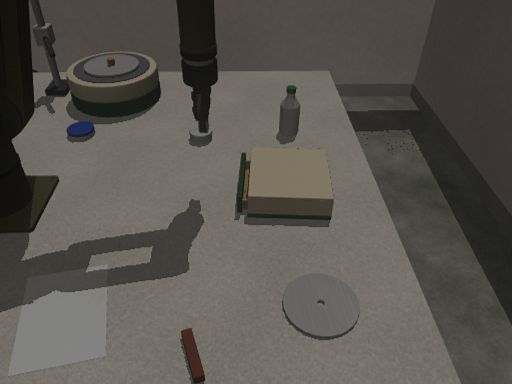

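The front panel is back at the pixels it had when latched at the start. The bystanders haven't moved. I'll wait half a second, re-check and hand in.

```bash
python3 -m crank '[[0,0,-0.01,0,0,0,-1],[0,0,-0.01,0,0,0,-1],[0,0,-0.01,0,0,0,-1],[0,0,-0.01,0,0,0,-1],[0,0,-0.01,0,0,0,-1]]'
python3 - <<'E'
from h import *
p,d=get_image("side");a=cv2.imread("pics/side0.png")
for n,(u0,v0,u1,v1) in dict(drawer=(232,150,250,215),bottle=(270,80,310,140),lap=(275,265,370,340)).items():
    print(n,np.abs(p[v0:v1,u0:u1].astype(int)-a[v0:v1,u0:u1]).mean().round(2))
st();print(job_done())
E
```

```text
time_s: 20.7
eef_pos: [0.4982, 0.0486, 0.1825]
ee_rot: [-0.106, -3.133, 0.0]
wrist_force: [0.5, -1.0, -0.7]
finger_gap: 0.001
drawer 2.95
bottle 3.61
lap 4.15
20.75 [0.4982 0.0486 0.1826] yaw [-0.998  0.067] F [ 0.4 -0.3 -0.2] gap 0.002 q [ 0.01  0.25  1.72  0.    1.17 -1.49]
the job is handed in; nothing more can be done
None
```

The job is done and handed in at 20.8 s, with the drawer latched shut and the large dressing stick inside.

I pressed the drawer to its stop once and let go, and it sprang fully out. I gripped the larger stick at 30 N and set it down flat across the front compartment, touching the floor at about 6 N. I then pushed the drawer back to its stop and let go.

**Last checks:**
- **Drawer:** after release, and again about half a second later, the front panel matched its starting latched position in the side view. The mean pixel difference was about 3, similar to areas that never moved.
- **Stick:** I saw it lying flat before I closed the drawer. It can't be seen with the drawer shut, but it is gone from the bench.
- **Bystanders:** the bottle and disc matched the starting side view. The tin was partly hidden behind the gripper there, so I checked it by eye in the top view, where it was in place. The small stick was also untouched.
- **Arm:** it was clear of everything, with wrist force near zero. The highest wrist force I saw in the readings was about 16 N.

None of the checks failed or disagreed. During both presses a wider part of the fingers touched the top of the panel, not the tips, which made no difference.

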